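# Pack the analyser's two-layer accessory case

### The arm

A 6-joint arm with a two-finger parallel gripper is mounted at the origin on the work surface. World frame = base frame: x ahead of the robot, y to its left, z up, the work surface at z = 0. Lengths are in m, angles in rad, forces in N, time in s.
With the tool pointing down it reaches from about 0.35 to 0.775 m from the base axis. Payload 5.5 kg.
Tool frame: the origin (TCP) lies midway between the tips of the shut fingers; the grasp point (between the pads) lies 19 mm behind it; z points along the fingers, y is the line along which they close (so a half turn about z gives the same grasp; the last joint's range is limited). The gripper opens to 85 mm and grips with 20 to 120 N. Pads are 22 mm wide; open, the fingers measure 114 mm over their backs; the gripper's body (76 mm by 85 mm) begins 54 mm behind the grasp point. The pads swing forward as they close: fully open they stand 13 mm farther back than shut.
Start: joints at [1.014, 0.313, 0.046, 1.304, 0, 1.431], TCP at [0.233, 0.526, 0.231] pointing down, gripper open.
Joint ranges: [-2.76, 2.76], [-0.86, 1.69], [-1.03, 1.26], [-2.2, 2.34], [-1.47, 1.5], [-3.14, 3.14]. Speed limits (rad/s): [2.57, 2.57, 3.14, 3.14, 3.14, 3.14].

### API

Orientations are given as a unit quaternion [w, x, y, z].
In Python, from workcell import env gives the robot as it stands. The module is installed in compiled form; this text tells all that it offers.
- The arm moves only by the tool carry_out, never from a script. Its argument "series" is a list of rows, each an object with "delta_rot": the turn, a rotation vector about the world's x, y, z normalised to -1 to 1, where 1 is 0.1 rad, a list of three; "travel": the shift along the world's x, y, z normalised to -1 to 1, where 1 is 0.025 m, a list of three; "fingers": the closure, from -1 (fully open) to 1 (shut). In form: [{"delta_rot": [ax, ay, az], "travel": [tx, ty, tz], "fingers": fingers}, ...]. A call has 1 to 5 rows; each row shifts and turns the commanded pose from where the row before left it; what a row does not reach is not made up. A row lasts 1/8 s, in which the tool goes at most 62.5 mm and 10.7 degrees, less where a joint would pass 70% of its speed; a pose out of reach is approached as far as the arm can. A call with a number of a shift or a turn outside -1 to 1 is refused whole. A call with a gripper value outside its range is refused whole. The fingers move at their own pace and stop on an object; "squeeze" is the grip in N (left out, the last holds). Time passes only in rows, so rows that do not move let the fingers close. It gives the time, the measured TCP pose, the force, the opening and the grip force at its end, in the units of the state.
- env.get_state(): the state, without advancing time (a new reading comes with each control period).
- env.read_camera(name): name is "scene" or "top" or "wrist"; returns a dict with "color" (480x640x3 uint8, red, green, blue), "fx", "fy", "cx", "cy" (pixels), "D" ([k1, k2, p1, p2, k3] as OpenCV has them; the pictures are not rectified), "world_from_camera" (4x4, takes a point from camera to world coordinates); the wrist camera has in their place "hand_eye" (4x4, takes a point from camera to tool coordinates, whose origin is the TCP and whose axes are the flange's). Camera axes: x right, y up, looking along -z (the intrinsics and any distortion apply to the point x, -y, -z); pixel columns grow to the right and rows downward; lengths in m; the calibration is good to about 2 mm. A picture is of the moment at which its call begins: read the wrist's pose just before it. There is no depth.
- env.hand_in(): hands the job in; it is judged then, once.
The state is a dict: "clock": time; "joint_pos": joint angles; "qvel": joint speeds; "tau": joint torques, N m; "tcp_pos": TCP position; "orientation": TCP orientation; "wrist_force": force on the tool from outside, world axes, zero at the start; "ft_torque": the same for the moment, N m; "finger_gap": finger opening in m; "grip_force": force on a finger pad.
Only numpy, scipy, OpenCV 4.12 (cv2) and the standard library are available. Lean on these libraries where they do the work, as an engineer would, in place of code of your own. Each camera call takes 0.05 s, during which the arm holds its last target. There are 200 camera calls.

### The job

Pack the accessory case in two layers: first lay the steel furnace lid and the brass crucible block flat in their bottom pockets, then fit the white divider flat on the ledges over them with its blue-striped end at the case's blue-banded end. Then put the sample carrier on top, its stem through the divider's slot and fully home in the keeper hole hidden below (feel along the slot with the tip until it drops in), its disc flat on the divider. Let go of everything and leave the jar, the tweezers and the blue box alone.

Things in the scene. Friction and masses are not known exactly. Their poses are not given: they have to be found in the camera images.
- case: open grey case, fixed, outside 216 x 116 x 52 mm (x, y, z), inside 200 x 100 mm. Origin: centre of its underside; +x towards the end with the blue band. Inside floor at z = 6 mm; a black insert with two pockets, top at z = 18 mm, covers x = -92 to +42 mm. A ledge 8 mm wide on each inner end wall carries the divider at z = 38 mm. At the blue end a black keeper bar lies across the floor
- lid_pocket (a point): centre of the floor of the round bottom pocket for the furnace lid, 57 mm across, 12 mm deep; at (+5, 0, 6) mm in the case frame
- block_pocket (a point): centre of the floor of the rectangular bottom pocket for the crucible block, 37 mm (case x) by 63 mm (case y), 12 mm deep; at (-58, 0, 6) mm in the case frame
- keeper_line (a point): point on the fixed black keeper's flat top, (+65, 0, 26) mm in the case frame. The keeper has one plain 10.5 mm vertical through hole, 20 mm deep, on case x = +65 mm; across the case it differs every time, anywhere within 14 mm either way along case y from this point: find it by feel. Nowhere else can the stem go lower than 26 mm
- furnace_lid: steel furnace lid, disc 54 mm across and 8 mm thick with a central round knob 14 mm across and 18 mm tall (26 mm in all), about 120 g. Origin: centre of its underside, z up through the knob. Bottom layer.
- crucible_block: brass crucible block, base 34 x 60 x 14 mm (x, y, z) with small white dots, and a central grip rib on top 30 x 12 x 14 mm, along its x axis (28 mm in all), about 160 g. Origin: centre of its underside. Bottom layer; either way round.
- divider: white plate 196 x 96 x 6 mm (x, y, z) with a grip rib 60 x 12 x 20 mm centred on top, along its x axis; about 200 g. Blue stripe and a slot at its +x end. Origin: centre of the plate's underside. Fits in the case with 2 mm all round, underside on the ledges at case z = 38 mm, its +x towards the case's +x
- divider_slot (a point): centre of the divider's slot at its top face, (+65, 0, 6) mm in the divider frame; the slot is 16 mm (x) by 44 mm (y)
- carrier: upper-layer part: steel stem 8 mm across, 30 mm long, tip tapered to 4.4 mm over 2.6 mm; on it a white disc 40 x 6 mm and a blue round knob 14 mm across, 20 mm tall; about 60 g. Origin: the stem tip, z up (disc underside at 30 mm, knob top at 56 mm). Starts upright in the stand. Home: disc on the divider, tip at case z = 14 mm; beside the hole the tip stops at 26 mm
- stand: aluminium stand block 56 x 56 x 40 mm, fixed, with an 11 mm blind hole in its top in which the carrier's stem stands loosely. Origin: centre of its underside.
- crucible_jar: bystander: amber jar, 48 mm across, 62 mm tall. Origin: centre of its underside.
- tweezers: bystander: steel tweezers lying flat, 120 mm long along x. Origin: their middle, on the bench.
- pan_box: bystander: blue box 55 x 75 x 22 mm. Origin: centre of its underside.
There are look-alikes about, which are no part of the job. Leave any pink look-alike of the furnace_lid alone. What is meant by the divider is not brown, and is the larger of those in its own colour.

How it is judged:
On the way, in this order (a step that is already met when the one before it is completed fails the run):
1. Furnace lid and crucible block both lie flat in their bottom pockets, let go (z of furnace_lid in the frame of case between 0.003 and 0.009 m and horizontal distance between furnace_lid and lid_pocket below 0.005 m and angle between each of furnace_lid, crucible_block's own z axis and vertical below 0.06 rad and z of crucible_block in the frame of case between 0.003 and 0.009 m and horizontal distance between crucible_block and block_pocket below 0.005 m and contact force between each of furnace_lid, crucible_block and the fingers below 0.1 N), for 0.2 s.
2. The divider lies flat on the end ledges inside the case over the bottom parts, blue-striped end to the blue-banded end, let go (z of furnace_lid in the frame of case between 0.003 and 0.009 m and horizontal distance between furnace_lid and lid_pocket below 0.005 m and angle between each of furnace_lid, crucible_block's own z axis and vertical below 0.06 rad and z of crucible_block in the frame of case between 0.003 and 0.009 m and horizontal distance between crucible_block and block_pocket below 0.005 m and z of divider in the frame of case between 0.0355 and 0.0405 m and x of divider_slot in the frame of case between 0.059 and 0.071 m and angle between divider's own z axis and vertical below 0.03 rad and contact force between divider and the fingers below 0.1 N), for 0.2 s.
At the end, for the whole second after the job is handed in: Lid and block flat in their pockets (3 mm in height, 5 mm sideways), divider flat on the ledges (2.5 mm in height, 6 mm along the case, 1.7 deg), slot at the blue end, carrier upright (4.6 deg), stem home in the keeper hole (3 mm in height, 8 mm along the case), all at rest (20 mm/s) (z of furnace_lid in the frame of case between 0.003 and 0.009 m and horizontal distance between furnace_lid and lid_pocket below 0.005 m and angle between each of furnace_lid, crucible_block's own z axis and vertical below 0.06 rad and z of crucible_block in the frame of case between 0.003 and 0.009 m and horizontal distance between crucible_block and block_pocket below 0.005 m and z of divider in the frame of case between 0.0355 and 0.0405 m and x of divider_slot in the frame of case between 0.059 and 0.071 m and angle between divider's own z axis and vertical below 0.03 rad and z of carrier in the frame of case between 0.011 and 0.017 m and x of carrier in the frame of case between 0.057 and 0.073 m and angle between carrier's own z axis and vertical below 0.08 rad and linear speed of each of furnace_lid, crucible_block, divider, carrier below 0.02 m/s); the robot touches nothing.
It fails at once if the jar is disturbed (moved more than 30 mm) (distance of crucible_jar from where it was at the start of the episode above 0.03 m).
It fails at once if the tweezers is disturbed (moved more than 30 mm) (distance of tweezers from where it was at the start of the episode above 0.03 m).
It fails at once if the blue box is disturbed (moved more than 30 mm) (distance of pan_box from where it was at the start of the episode above 0.03 m).
It also fails if it takes over 72 s, if anything falls off the work surface, if the arm or the gripper's body presses on something with over 40 N, if the wrist force passes 120 N, or if a joint passes its speed limit or range.

## Working session

There is one attempt and no reset: what is moved stays moved. The work goes in short steps, Python scripts to look and compute and a tool call to move; the robot and the scene stay as the last step left them, time stands still between calls to the robot, and variables do not carry over. Pictures are saved under pics/ and viewed, at most 10 in all, crops included, and the job is handed in when it is done.

Besides the shell and the picture viewer there is one more tool, called after ">>>" as a command line: name --argument value ..., lists and objects as JSON in quotes. carry_out: Moves the arm, as the interface text tells. Its arguments: {"type":"object","properties":{"series":{"type":"array","items":{"type":"object","properties":{"delta_rot":{"type":"array","items":{"type":"number"}},"travel":{"type":"array","items":{"type":"number"}},"fingers":{"type":"number"}}}},"squeeze":{"type":"number"}},"required":["series"]}

```bash
mkdir -p pics; cat > h.py <<'E'
import numpy as np, cv2, pickle
from workcell import env
def grab(name):
    s=env.get_state(); c=env.read_camera(name); c['s']=s
    pickle.dump(c,open(f'{name}.pkl','wb')); return c
def load(n): return pickle.load(open(f'{n}.pkl','rb'))
def R(q):
    from scipy.spatial.transform import Rotation as T
    return T.from_quat([q[1],q[2],q[3],q[0]]).as_matrix()
def wfc(c):
    if 'world_from_camera' in c: return np.array(c['world_from_camera'])
    M=np.eye(4); M[:3,:3]=R(c['s']['orientation']); M[:3,3]=c['s']['tcp_pos']
    return M@np.array(c['hand_eye'])
def K(c): return np.array([[c['fx'],0,c['cx']],[0,c['fy'],c['cy']],[0,0,1.]])
def pix2w(c,uv,z):
    p=cv2.undistortPoints(np.array(uv,float).reshape(-1,1,2),K(c),np.array(c['D'],float)).reshape(-1,2)
    M=wfc(c); d=np.c_[p[:,0],-p[:,1],-np.ones(len(p))]@M[:3,:3].T; o=M[:3,3]
    return o+d*((np.broadcast_to(z,len(p))-o[2])/d[:,2])[:,None]
def w2pix(c,P):
    M=np.linalg.inv(wfc(c)); q=np.array(P,float).reshape(-1,3)@M[:3,:3].T+M[:3,3]
    q=q*[1,-1,-1]
    return cv2.projectPoints(q,np.zeros(3),np.zeros(3),K(c),np.array(c['D'],float))[0].reshape(-1,2)
def save(im,n): cv2.imwrite(f'pics/{n}.png',im[...,::-1])
E
python3 - <<'E'
from h import *
for n in('top','scene'):
    c=grab(n); save(c['color'],n+'0'); print(n,wfc(c).round(3).tolist(),c['fx'],c['D'])
print(env.get_state())
E
```

```text
top [[-0.01, 0.998, -0.059, 0.465], [-1.0, -0.011, -0.013, 0.03], [-0.014, 0.059, 0.998, 1.324], [0.0, 0.0, 0.0, 1.0]] 490.64783738965735 [0.00056863 0.         0.         0.         0.        ]
scene [[0.762, -0.499, 0.412, 0.921], [0.647, 0.606, -0.463, -0.398], [-0.019, 0.62, 0.784, 0.761], [0.0, 0.0, 0.0, 1.0]] 453.79052829466787 [-0.04363548  0.          0.          0.          0.        ]
{'clock': 0.1, 'joint_pos': array([ 1.01440889e+00,  3.13922676e-01,  4.50819001e-02,  1.30360852e+00,
       -1.54858153e-05,  1.43117886e+00]), 'qvel': array([ 4.00700293e-05, -2.10549408e-03,  2.51860842e-03, -7.15655770e-04,
       -9.21494881e-05, -1.86578971e-04]), 'tau': array([ 2.69555196e-03, -4.81726670e+01,  2.99243206e+01,  1.27910802e-02,
       -1.13283925e-04, -9.11621242e-06]), 'tcp_pos': array([0.23253966, 0.52537241, 0.23049517]), 'orientation': array([-2.74569756e-04,  2.06880019e-01,  9.78365972e-01, -7.79582618e-04]), 'wrist_force': array([ 1.0630293 ,  0.25837477, -0.21913611]), 'ft_torque': array([ 0.00549487, -0.03922554,  0.0004733 ]), 'grip_force': 0.0, 'finger_gap': 0.08551572574734176}
```

View pics/top0.png

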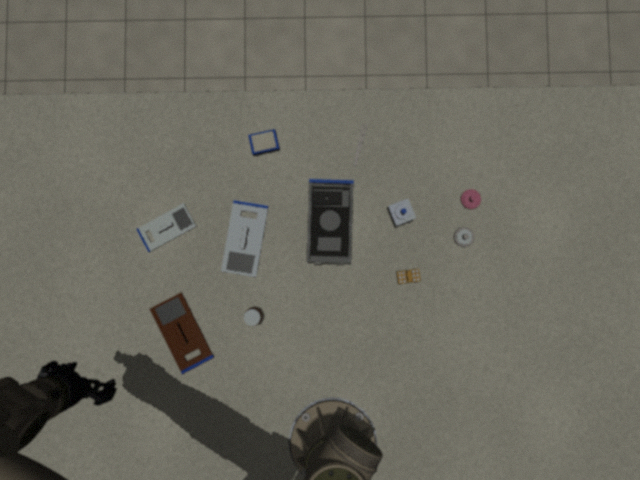

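View pics/scene0.png

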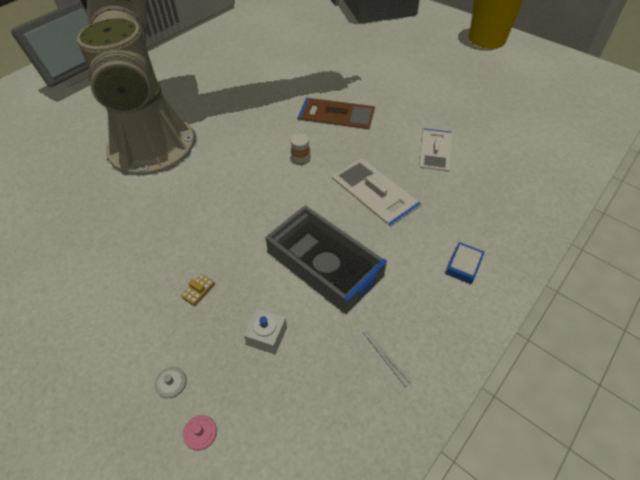

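The top view shows the case at (331,222), blue band up (+x), and the stand with the carrier at (402,212).

- **Lid candidates:** steel (463,237) and pink (471,199). The steel one is meant.
- **Divider candidates:** white large (245,238), white small (166,228) and brown (182,333). The larger white one is meant.

The crucible block is at (408,276). Next is one enlarged crop to confirm this, plus measurements.

```bash
python3 - <<'E'
from h import *
c=load('top'); im=c['color']
save(cv2.resize(im[120:380,130:490],None,fx=2.2,fy=2.2,interpolation=cv2.INTER_CUBIC),'crop1')
def p(n,uv,z): print(n,pix2w(c,uv,z).round(4).tolist())
p('lid steel',[463,237],.008);p('block',[408,276],.014);p('carrier knob',[402,211.5],.0)
p('stand',[402,212.5],.04)
# big white divider
b=cv2.GaussianBlur(im,(3,3),0).astype(int)
hsv=cv2.cvtColor(im,cv2.COLOR_RGB2HSV)
for n,(x0,y0,x1,y1) in dict(div=(215,190,275,285),divs=(130,195,200,255),brown=(140,285,220,380),case=(295,170,365,275),stand=(380,195,420,232),block=(390,262,428,290),lid=(448,222,480,252)).items():
    r=im[y0:y1,x0:x1].astype(int); bg=np.median(np.r_[r[:2].reshape(-1,3),r[-2:].reshape(-1,3),r[:,:2].reshape(-1,3),r[:,-2:].reshape(-1,3)],axis=0)
    m=(np.abs(r-bg).sum(2)>50).astype(np.uint8)
    k,l,s,ce=cv2.connectedComponentsWithStats(m); i=1+np.argmax(s[1:,4])
    pts=np.argwhere(l==i)[:,::-1]+[x0,y0]
    q=pix2w(c,pts,{'div':.006,'divs':.006,'brown':.006,'case':.052,'stand':.04,'block':.014,'lid':.008}[n])
    w=cv2.minAreaRect((q[:,:2]*1000).astype(np.float32)); print(n,w,s[i,4])
E
```

```text
lid steel [[0.5365, -0.3544, 0.008]]
block [[0.4341, -0.2044, 0.014]]
carrier knob [[0.6078, -0.1944, 0.0]]
stand [[0.6008, -0.1876, 0.04]]
div ((542.4903564453125, 231.9132080078125), (96.4141616821289, 192.5521240234375), 79.36882019042969) 1390
divs ((562.7655029296875, 464.6642150878906), (73.11351776123047, 105.57098388671875), 30.805782318115234) 517
brown ((289.73394775390625, 400.2588806152344), (198.67828369140625, 101.33476257324219), 27.172348022460938) 2767
case ((577.20458984375, 2.3592147827148438), (119.50931549072266, 226.18228149414062), 87.49249267578125) 3873
stand ((604.813232421875, -187.294189453125), (50.78999328613281, 51.414791107177734), 18.6445369720459) 242
block ((435.08245849609375, -209.52935791015625), (37.11807632446289, 28.25112533569336), 5.922309398651123) 107
lid ((532.1788330078125, -338.8587341308594), (53.0823860168457, 22.01872444152832), 16.824323654174805) 51
```

View pics/crop1.png

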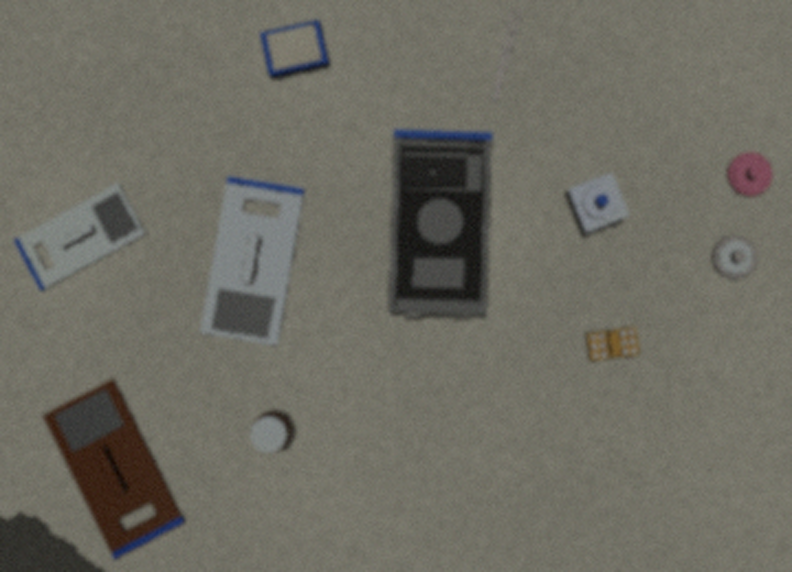

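The crop confirms it: the large white divider has its blue stripe and slot towards +x, and the steel lid is at crop (735,257), with the pink one left alone. The keeper lies at the top end of the case.

```bash
python3 - <<'E'
from h import *
c=grab('wrist'); print(np.array(c['hand_eye']).round(3).tolist(),c['fx'],c['D'])
E
```

```text
[[-0.0, 0.957, 0.289, 0.073], [1.0, 0.0, 0.001, 0.0], [0.001, 0.289, -0.957, -0.143], [0.0, 0.0, 0.0, 1.0]] 335.0957860346894 [-0.00953719  0.          0.          0.          0.        ]
```

>>> carry_out --series '[{"delta_rot": [0,0,1],"travel": [0.7,-1,0.3],"fingers": -1},{"delta_rot": [0,0,1],"travel": [0.7,-1,0.3],"fingers": -1},{"delta_rot": [0,0,1],"travel": [0.7,-1,0.3],"fingers": -1},{"delta_rot": [0,0,1],"travel": [0.7,-1,0.3],"fingers": -1},{"delta_rot": [0,0,0.17],"travel": [0.7,-1,0.3],"fingers": -1}]'

```text
clock: 0.78
tcp_pos: [0.3206, 0.3998, 0.2688]
orientation: [-0.0, -0.001, 1.0, -0.0]
wrist_force: [-0.4, -0.7, -0.2]
finger_gap: 0.0854
grip_force: 0.0
```

>>> carry_out --series '[{"travel": [0.7,-1,0.2],"fingers": -1},{"travel": [0.7,-1,0.2],"fingers": -1},{"travel": [0.7,-1,0.2],"fingers": -1},{"travel": [0.7,-1,0.2],"fingers": -1},{"travel": [0.7,-1,0.2],"fingers": -1}]'

```text
invalid input
```

>>> carry_out --series '[{"delta_rot": [0,0,0],"travel": [0.7,-1,0],"fingers": -1},{"delta_rot": [0,0,0],"travel": [0.7,-1,0],"fingers": -1},{"delta_rot": [0,0,0],"travel": [0.7,-1,0],"fingers": -1},{"delta_rot": [0,0,0],"travel": [0.7,-1,0],"fingers": -1},{"delta_rot": [0,0,0],"travel": [0.7,-1,0],"fingers": -1}]'

```text
clock: 1.4
tcp_pos: [0.4081, 0.2749, 0.2686]
orientation: [-0.0, -0.0, 1.0, -0.0]
wrist_force: [0.9, 0.2, -0.7]
finger_gap: 0.0853
grip_force: 0.0
```

>>> carry_out --series '[{"delta_rot": [0,0,0],"travel": [0.7,-1,0],"fingers": -1},{"delta_rot": [0,0,0],"travel": [0.7,-1,0],"fingers": -1},{"delta_rot": [0,0,0],"travel": [0.7,-1,0],"fingers": -1},{"delta_rot": [0,0,0],"travel": [0.7,-1,0],"fingers": -1},{"delta_rot": [0,0,0],"travel": [0.7,-1,0],"fingers": -1}]'

```text
clock: 2.02
tcp_pos: [0.4956, 0.1499, 0.2685]
orientation: [-0.0, -0.0, 1.0, 0.0]
wrist_force: [0.6, 0.2, 0.1]
finger_gap: 0.0851
grip_force: 0.0
```

>>> carry_out --series '[{"delta_rot": [0,0,0],"travel": [0,-1,0],"fingers": -1},{"delta_rot": [0,0,0],"travel": [0,-1,0],"fingers": -1},{"delta_rot": [0,0,0],"travel": [0,-1,0],"fingers": -1},{"delta_rot": [0,0,0],"travel": [0,-1,0],"fingers": -1},{"delta_rot": [0,0,0],"travel": [0,0,0],"fingers": -1}]'

```text
clock: 2.65
tcp_pos: [0.4952, 0.0497, 0.2686]
orientation: [-0.0, 0.001, 1.0, 0.0]
wrist_force: [-0.2, 0.3, -0.3]
finger_gap: 0.0855
grip_force: 0.0
```

```bash
python3 - <<'E'
from h import *
c=grab('wrist'); save(c['color'],'wrist1'); print(c['s']['tcp_pos'],c['s']['clock'])
E
```

```text
[0.49519493 0.04965719 0.26859153] 2.65
```

View pics/wrist1.png

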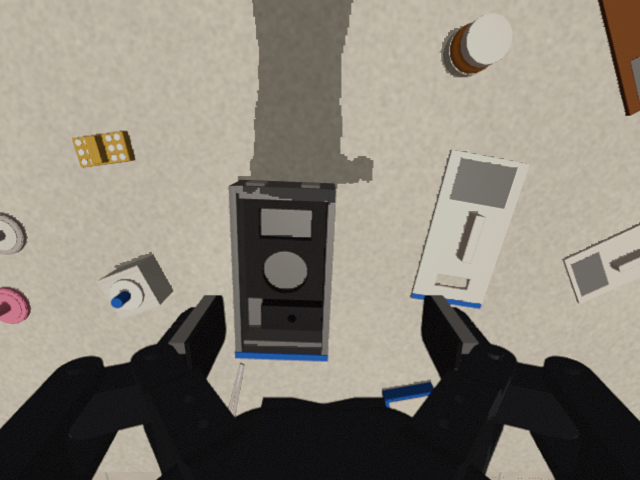

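The wrist view shows the case (285,270), the round pocket (286,270), the keeper hole as a dark dot at (291,318), the divider (470,230), the block (103,148), the carrier knob (120,298) and the steel lid at (5,235). Next is fitting the case and divider.

```bash
python3 - <<'E'
from h import *
c=load('wrist'); im=c['color']
hsv=cv2.cvtColor(im,cv2.COLOR_RGB2HSV)
def comp(m,seed):
    k,l,s,ce=cv2.connectedComponentsWithStats(m.astype(np.uint8)); i=l[seed[1],seed[0]]
    return l==i,ce[i],s[i]
def rect(m):
    cs,_=cv2.findContours(m.astype(np.uint8),cv2.RETR_EXTERNAL,cv2.CHAIN_APPROX_NONE); return max(cs,key=cv2.contourArea)
blue=(hsv[...,0]>105)&(hsv[...,0]<130)&(hsv[...,1]>150)
g=im.astype(int).sum(2)
print('hsv',hsv[355,280],hsv[298,440],hsv[270,285],hsv[222,285],hsv[240,430],hsv[300,50] )
m,ce,s=comp(blue,(280,356)); b=cv2.minAreaRect(rect(m)); print('band',cv2.boxPoints(b).tolist(),s)
m,ce,s=comp(g>350,(285,270)); print('disc',ce,s, 'g',g[270,285]); 
m,ce,s=comp(g>350,(285,222)); print('rectfloor',ce,s,cv2.boxPoints(cv2.minAreaRect(rect(m))).tolist())
m,ce,s=comp(g<60,(291,318)); print('hole',ce,s,g[312:325:1,291])
a=cv2.resize(im[170:365,222:345],None,fx=3,fy=3,interpolation=cv2.INTER_CUBIC)
d=cv2.resize(im[135:330,400:540],None,fx=3,fy=3,interpolation=cv2.INTER_CUBIC)
save(np.hstack([a,d]),'crop2')
E
```

```text
hsv [107 201 164] [20 23 68] [ 15  25 122] [ 14  22 129] [ 28  18 200] [ 20  31 187]
band [[234.8505859375, 357.2579040527344], [235.0694580078125, 351.0199890136719], [326.202880859375, 354.2176818847656], [325.9840087890625, 360.4555969238281]] [235 352  92   9 560]
disc [326.77812243 319.55381096] [     0      0    640    480 109290] g 348
rectfloor [285.99506173 222.21975309] [ 262  209   49   28 1215] [[260.97283935546875, 234.67889404296875], [262.00958251953125, 208.7603759765625], [310.332275390625, 210.69329833984375], [309.2955322265625, 236.61181640625]]
hole [291.37254902 318.07843137] [288 315   8   8  51] [95 97 67 35 32 43 23 11 39 39 64 87 98]
```

View pics/crop2.png

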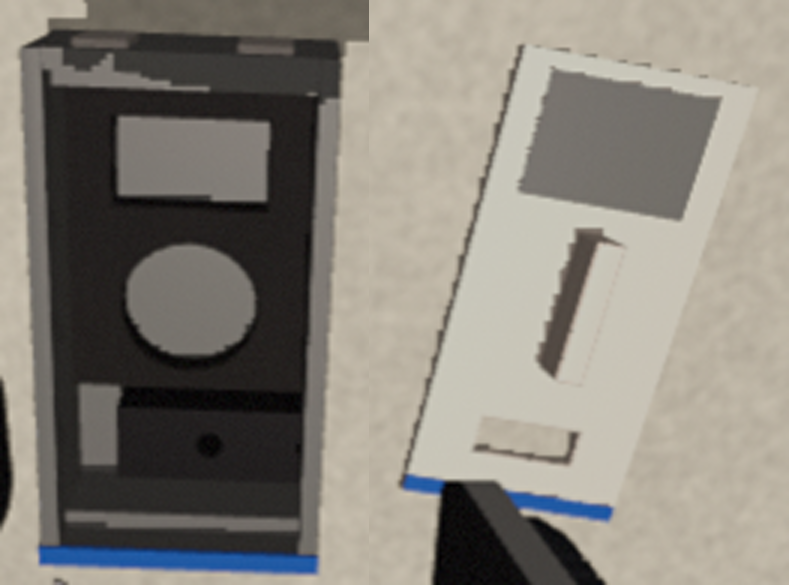

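```bash
cat >> h.py <<'E'
def T2(pose,P):
    P=np.array(P,float); x,y,t=pose; return np.c_[x+P[:,0]*np.cos(t)-P[:,1]*np.sin(t), y+P[:,0]*np.sin(t)+P[:,1]*np.cos(t), P[:,2]]
def fit(c,P,uv,x0):
    from scipy.optimize import least_squares
    r=least_squares(lambda x:(w2pix(c,T2(x,P))-uv).ravel(),x0,x_scale=[.1,.1,.1]); return r.x,r.fun.reshape(-1,2)
E
python3 - <<'E'
from h import *
c=load('wrist')
P=[(.108,-.058,.052),(.1,-.058,.052),(.1,.058,.052),(.108,.058,.052)]
uv=np.array([(234.5,358),(234.7,351.2),(326.6,354.3),(326.5,360.8)])
x,r=fit(c,P,uv,[.577,0,0]); print(x.round(4),r.round(1).tolist())
print('hole line',w2pix(c,T2(x,[(.065,0,.026)])),'hole w',pix2w(c,[(291.4,318.1)],.026))
print('disc rim ext',w2pix(c,T2(x,[(.005-.0285,0,.006),(.005+.0285,0,.006),(.005,-.0285,.006),(.005,.0285,.006),(.005-.0285,0,.018),(.005+.0285,0,.018)])).round(1).tolist())
print('blk floor far corners',w2pix(c,T2(x,[(-.0395,-.0315,.006),(-.0395,.0315,.006),(-.0395,-.0315,.018),(-.0395,.0315,.018)])).round(1).tolist())
print('near rim corners',w2pix(c,T2(x,[(-.108,-.058,.052),(-.108,.058,.052),(-.1,-.05,.052),(-.1,.05,.052)])).round(1).tolist())
q=lambda u,v:(400+(u-369)/3,135+v/3)
D=[(-.098,-.048,.006),(-.098,.048,.006),(.098,-.048,.006),(.098,.048,.006)]
uv=np.array([q(523,44),q(756,88),q(402,487),q(611,520)])
x,r=fit(c,D,uv,[.542,.232,-.15]); print('div',x.round(4),r.round(1).tolist())
print('rib top',w2pix(c,T2(x,[(.03,.006,.026),(-.03,.006,.026),(.03,-.006,.026),(-.03,-.006,.026)])).round(1).tolist(),'seen',[q(582,385),q(625,245)])
E
```

```text
[ 5.818e-01 -4.000e-04 -3.880e-02] [[0.0, -0.7], [-0.5, 0.7], [0.3, 0.6], [0.2, -0.5]]
hole line [[283.02799453 317.85775688]] hole w [[0.64716603 0.00790265 0.026     ]]
disc rim ext [[284.9, 248.2], [284.8, 289.0], [262.9, 268.2], [306.8, 269.7], [283.9, 251.3], [283.8, 293.0]]
blk floor far corners [[260.0, 235.3], [309.9, 237.1], [258.2, 238.1], [309.6, 239.9]]
near rim corners [[226.4, 185.2], [334.6, 189.1], [234.1, 192.9], [326.8, 196.3]]
div [ 0.5412  0.2307 -0.1706] [[0.1, -0.4], [0.3, -1.0], [0.1, 1.1], [-0.6, 0.7]]
rib top [[471.2, 263.3], [486.0, 216.4], [461.8, 261.7], [476.2, 214.7]] seen [(471.0, 263.33333333333337), (485.3333333333333, 216.66666666666669)]
```

>>> carry_out --series '[{"delta_rot": [0,0,0],"travel": [-0.1,-1,-0.2],"fingers": -1},{"delta_rot": [0,0,0],"travel": [-0.1,-1,-0.2],"fingers": -1},{"delta_rot": [0,0,0],"travel": [-0.1,-1,-0.2],"fingers": -1},{"delta_rot": [0,0,0],"travel": [-0.1,-1,-0.2],"fingers": -1},{"delta_rot": [0,0,0],"travel": [-0.1,-1,-0.2],"fingers": -1}]'

```text
clock: 3.32
tcp_pos: [0.4828, -0.0739, 0.2436]
orientation: [-0.0, -0.001, 1.0, 0.0]
wrist_force: [0.8, 0.8, -0.1]
finger_gap: 0.0857
grip_force: 0.0
```

>>> carry_out --series '[{"delta_rot": [0,0,0],"travel": [-0.1,-1,-0.2],"fingers": -1},{"delta_rot": [0,0,0],"travel": [-0.1,-1,-0.2],"fingers": -1},{"delta_rot": [0,0,0],"travel": [-0.1,-1,-0.2],"fingers": -1},{"delta_rot": [0,0,0],"travel": [-0.1,-1,-0.2],"fingers": -1},{"delta_rot": [0,0,0],"travel": [-0.1,-1,-0.2],"fingers": -1}]'

```text
clock: 3.95
tcp_pos: [0.4706, -0.1989, 0.2186]
orientation: [0.0, -0.001, 1.0, 0.0]
wrist_force: [-0.7, -0.3, -0.4]
finger_gap: 0.0855
grip_force: 0.0
```

>>> carry_out --series '[{"delta_rot": [0,0,0],"travel": [0,-1,-0.2],"fingers": -1},{"delta_rot": [0,0,0],"travel": [0,-1,-0.2],"fingers": -1},{"delta_rot": [0,0,0],"travel": [0,-1,-0.2],"fingers": -1},{"delta_rot": [0,0,0],"travel": [0,0,0],"fingers": 0.2}]'

```text
clock: 4.45
tcp_pos: [0.4704, -0.2752, 0.203]
orientation: [-0.0, 0.001, 1.0, 0.0]
wrist_force: [0.2, 0.3, -0.3]
finger_gap: 0.0701
grip_force: 0.0
```

```bash
python3 - <<'E'
from h import *
c=load('wrist')
P=[(.108,-.058,.052),(.1,-.058,.052),(.1,.058,.052),(.108,.058,.052),(.005,-.0285,.006),(.005,.0285,.006),(-.0395,-.0315,.006),(-.0395,.0315,.006)]
uv=np.array([(234.5,358),(234.7,351.2),(326.6,354.3),(326.5,360.8),(264,269),(307.3,270),(261,235.2),(309.9,237.1)])
x,r=fit(c,P,uv,[.577,0,0]); print(x.round(4),r.round(1).tolist())
c=grab('wrist'); save(c['color'],'wrist2'); print(c['s']['tcp_pos'],c['s']['clock'],c['s']['finger_gap'])
E
```

```text
[ 5.82e-01  2.00e-04 -4.27e-02] [[0.1, -0.7], [-0.3, 0.6], [0.4, 0.8], [0.3, -0.3], [-0.6, -0.7], [-0.1, -0.1], [-0.4, 0.2], [0.6, 0.2]]
[ 0.47043612 -0.27517632  0.2030199 ] 4.45 0.07010045191513108
```

View pics/wrist2.png

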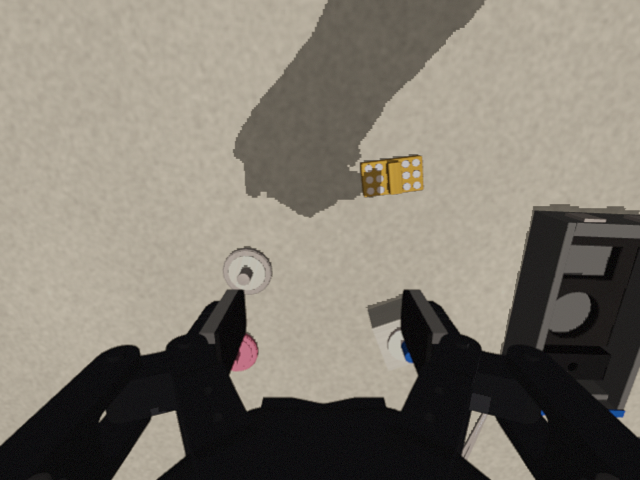

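The steel lid is at (247,270) with its knob top at (244,279). The block corners are at about (361,163), (422,154), (424,188) and (363,196).

```bash
python3 - <<'E'
from h import *
c=load('wrist'); im=c['color']
print('knob',pix2w(c,[(243.5,279)],.026).round(4),'disc',pix2w(c,[(247.8,269.5)],.008).round(4))
hsv=cv2.cvtColor(im,cv2.COLOR_RGB2HSV)
m=((hsv[...,1]>130)&(hsv[...,0]<30)).astype(np.uint8); m[:130]=0;m[220:]=0
m=cv2.morphologyEx(m,cv2.MORPH_CLOSE,np.ones((7,7)))
n,l,s,ce=cv2.connectedComponentsWithStats(m); i=1+np.argmax(s[1:,4])
q=np.argwhere(l==i)[:,::-1]; hull=cv2.convexHull(q.astype(np.int32)); print(cv2.approxPolyDP(hull,4,True).reshape(-1,2).tolist(),s[i])
P=[(-.017,-.03,.014),(-.017,.03,.014),(.017,.03,.014),(.017,-.03,.014)]
uv=np.array([(360.5,163),(422.5,154.5),(424.5,187),(362.5,196.5)])
x,r=fit(c,P,uv,[.434,-.206,.1]); print('block',x.round(4),r.round(1).tolist())
sc=load('scene'); print(w2pix(sc,T2(x,[(0,0,.021)])),w2pix(sc,[[.5365,-.352,.017]]))
crop=np.hstack([cv2.resize(im[140:210,350:440],None,fx=4,fy=4,interpolation=2),cv2.resize(im[240:310,210:300],None,fx=4,fy=4,interpolation=2)])
save(crop,'crop3')
E
```

```text
knob [[ 0.5385 -0.3579  0.026 ]] disc [[ 0.5352 -0.3571  0.008 ]]
[[422, 189], [365, 196], [361, 163], [420, 156]] [ 361  155   62   42 2117]
block [ 0.4339 -0.2073  0.1386] [[-0.4, -0.7], [-0.4, -1.0], [-0.5, 1.4], [1.3, 0.3]]
[[196.30537248 285.95930443]] [[171.01099138 376.1342419 ]]
```

View pics/crop3.png

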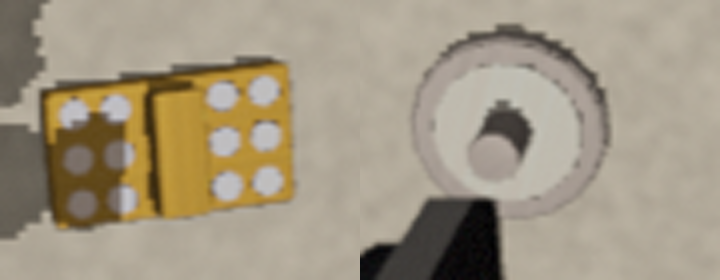

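>>> carry_out --series '[{"delta_rot": [0,0,0],"travel": [0.66,-0.82,-0.6],"fingers": 0.2},{"delta_rot": [0,0,0],"travel": [0.66,-0.82,-0.6],"fingers": 0.2},{"delta_rot": [0,0,0],"travel": [0.66,-0.82,-0.6],"fingers": 0.2},{"delta_rot": [0,0,0],"travel": [0.66,-0.82,-0.6],"fingers": 0.2},{"delta_rot": [0,0,0],"travel": [0,0,-1],"fingers": 0.2}]' --squeeze 40

```text
clock: 5.12
tcp_pos: [0.5383, -0.3571, 0.119]
orientation: [0.001, -0.0, 1.0, -0.001]
wrist_force: [0.0, -0.7, -0.4]
finger_gap: 0.0341
grip_force: 0.0
```

>>> carry_out --series '[{"delta_rot": [0,0,0],"travel": [0,0,-1],"fingers": 0.2},{"delta_rot": [0,0,0],"travel": [0,0,-1],"fingers": 0.2},{"delta_rot": [0,0,0],"travel": [0,0,-1],"fingers": 0.2},{"delta_rot": [0,0,0],"travel": [0,0,-1],"fingers": 0.2},{"delta_rot": [0,0,0],"travel": [0,0,-0.3],"fingers": 0.2}]'

```text
clock: 5.75
tcp_pos: [0.5356, -0.3543, 0.0098]
orientation: [-0.001, -0.001, 1.0, 0.001]
wrist_force: [0.6, -0.0, 0.7]
finger_gap: 0.0342
grip_force: 0.0
```

>>> carry_out --series '[{"delta_rot": [0,0,0],"travel": [0,0,0],"fingers": 1},{"delta_rot": [0,0,0],"travel": [0,0,0],"fingers": 1},{"delta_rot": [0,0,0],"travel": [0,0,0],"fingers": 1}]'

```text
clock: 6.12
tcp_pos: [0.5368, -0.3565, 0.0122]
orientation: [0.001, -0.0, 1.0, -0.0]
wrist_force: [-0.3, -0.4, -1.6]
finger_gap: 0.012
grip_force: 39.0
```

>>> carry_out --series '[{"delta_rot": [0,0,0],"travel": [0,0,0.6],"fingers": 1},{"delta_rot": [0,0,0],"travel": [0,0,1],"fingers": 1},{"delta_rot": [0,0,0],"travel": [0,0,1],"fingers": 1},{"delta_rot": [0,0,0],"travel": [0,0,1],"fingers": 1},{"delta_rot": [0,0,0],"travel": [0.14,1,0.6],"fingers": 1}]'

```text
clock: 6.75
tcp_pos: [0.5406, -0.3329, 0.1192]
orientation: [0.002, 0.001, 1.0, -0.001]
wrist_force: [0.7, 0.4, -1.4]
finger_gap: 0.0118
grip_force: 39.1
```

>>> carry_out --series '[{"delta_rot": [0,0,0],"travel": [0.14,1,0],"fingers": 1},{"delta_rot": [0,0,0],"travel": [0.14,1,0],"fingers": 1},{"delta_rot": [0,0,0],"travel": [0.14,1,0],"fingers": 1},{"delta_rot": [0,0,0],"travel": [0.14,1,0],"fingers": 1},{"delta_rot": [0,0,0],"travel": [0.14,1,0],"fingers": 1}]'

```text
clock: 7.38
tcp_pos: [0.5565, -0.2032, 0.115]
orientation: [-0.001, -0.001, 1.0, 0.001]
wrist_force: [0.2, -0.1, -2.0]
finger_gap: 0.012
grip_force: 39.1
```

>>> carry_out --series '[{"delta_rot": [0,0,0],"travel": [0.14,1,0],"fingers": 1},{"delta_rot": [0,0,0],"travel": [0.14,1,0],"fingers": 1},{"delta_rot": [0,0,0],"travel": [0.14,1,0],"fingers": 1},{"delta_rot": [0,0,0],"travel": [0.14,1,0],"fingers": 1},{"delta_rot": [0,0,0],"travel": [0.14,1,0],"fingers": 1}]'

```text
clock: 8.0
tcp_pos: [0.5736, -0.0785, 0.115]
orientation: [-0.001, -0.001, 1.0, 0.0]
wrist_force: [0.1, -0.5, -1.1]
finger_gap: 0.0116
grip_force: 39.1
```

>>> carry_out --series '[{"delta_rot": [0,0,0],"travel": [0.14,1,0],"fingers": 1},{"delta_rot": [0,0,0],"travel": [0.14,1,0],"fingers": 1},{"delta_rot": [0,0,0],"travel": [0.14,1,0],"fingers": 1},{"delta_rot": [0,0,0],"travel": [0,0,0],"fingers": 1},{"delta_rot": [0,0,0],"travel": [0,0,0],"fingers": 1}]'

```text
clock: 8.62
tcp_pos: [0.5844, -0.0055, 0.1156]
orientation: [-0.001, -0.001, 1.0, -0.0]
wrist_force: [0.3, -0.0, -2.1]
finger_gap: 0.0114
grip_force: 39.2
```

>>> carry_out --series '[{"delta_rot": [0,0,0],"travel": [0.1,0.22,-0.6],"fingers": 1},{"delta_rot": [0,0,0],"travel": [0,0,-1],"fingers": 1},{"delta_rot": [0,0,0],"travel": [0,0,-1],"fingers": 1},{"delta_rot": [0,0,0],"travel": [0,0,-0.4],"fingers": 1},{"delta_rot": [0,0,0],"travel": [0,0,0],"fingers": 1}]'

```text
clock: 9.25
tcp_pos: [0.587, -0.0009, 0.0402]
orientation: [-0.001, 0.0, 1.0, 0.0]
wrist_force: [-0.7, 0.1, -1.3]
finger_gap: 0.0122
grip_force: 39.2
```

>>> carry_out --series '[{"delta_rot": [0,0,0],"travel": [0,0,-0.3],"fingers": 1},{"delta_rot": [0,0,0],"travel": [0,0,-0.3],"fingers": 1},{"delta_rot": [0,0,0],"travel": [0,0,-0.2],"fingers": 1}]'

```text
clock: 9.62
tcp_pos: [0.5872, -0.0002, 0.0237]
orientation: [0.0, -0.0, 1.0, 0.0]
wrist_force: [-14.4, 3.9, 28.3]
finger_gap: 0.0118
grip_force: 47.3
```

>>> carry_out --series '[{"delta_rot": [0,0,0],"travel": [0,0,0.2],"fingers": 1},{"delta_rot": [0,0,0],"travel": [-0.06,0.02,0],"fingers": 1},{"delta_rot": [0,0,0],"travel": [0,0,-0.1],"fingers": 1},{"delta_rot": [0,0,0],"travel": [0,0,-0.1],"fingers": 1}]'

```text
clock: 10.12
tcp_pos: [0.5861, 0.0002, 0.0226]
orientation: [0.0, -0.0, 1.0, 0.0]
wrist_force: [-8.6, 2.5, 22.5]
finger_gap: 0.0118
grip_force: 48.6
```

>>> carry_out --series '[{"delta_rot": [0,0,0],"travel": [-0.05,0.02,0],"fingers": 1},{"delta_rot": [0,0,0],"travel": [-0.04,0.02,0],"fingers": 1},{"delta_rot": [0,0,0],"travel": [0,0,0],"fingers": 1}]'

```text
clock: 10.5
tcp_pos: [0.5847, 0.0007, 0.022]
orientation: [0.001, -0.0, 1.0, -0.0]
wrist_force: [-0.4, 0.4, 1.4]
finger_gap: 0.0116
grip_force: 43.8
```

>>> carry_out --series '[{"delta_rot": [0,0,0],"travel": [0,0,-0.1],"fingers": 1},{"delta_rot": [0,0,0],"travel": [0,0,-0.1],"fingers": 1},{"delta_rot": [0,0,0],"travel": [0,0,0],"fingers": 1}]'

```text
clock: 10.88
tcp_pos: [0.5852, 0.0007, 0.0171]
orientation: [0.001, -0.0, 1.0, -0.0]
wrist_force: [-0.9, 0.5, 7.5]
finger_gap: 0.0124
grip_force: 44.3
```

>>> carry_out --series '[{"delta_rot": [0,0,0],"travel": [0,0,0],"fingers": 0.4},{"delta_rot": [0,0,0],"travel": [0,0,0],"fingers": 0.3},{"delta_rot": [0,0,0],"travel": [0,0,0.8],"fingers": 0.3},{"delta_rot": [0,0,0],"travel": [0,0,1],"fingers": 0.3},{"delta_rot": [0,0,0],"travel": [0,0,1],"fingers": 0.3}]'

```text
clock: 11.5
tcp_pos: [0.5835, 0.0009, 0.0863]
orientation: [-0.001, -0.0, 1.0, 0.0]
wrist_force: [0.4, -1.0, 0.1]
finger_gap: 0.0297
grip_force: 0.0
```

>>> carry_out --series '[{"delta_rot": [0,0,1],"travel": [-0.67,-0.92,1],"fingers": 0.3},{"delta_rot": [0,0,0.39],"travel": [-0.67,-0.92,0],"fingers": 0.3},{"delta_rot": [0,0,0],"travel": [-0.67,-0.92,0],"fingers": 0.3},{"delta_rot": [0,0,0],"travel": [-0.67,-0.92,0],"fingers": 0.3},{"delta_rot": [0,0,0],"travel": [-0.67,-0.92,0],"fingers": 0.3}]'

```text
clock: 12.12
tcp_pos: [0.4994, -0.1147, 0.1108]
orientation: [-0.0, -0.07, 0.998, 0.0]
wrist_force: [-0.2, 0.1, -0.3]
finger_gap: 0.0295
grip_force: 0.0
```

>>> carry_out --series '[{"delta_rot": [0,0,0],"travel": [-0.67,-0.92,0],"fingers": 0.3},{"delta_rot": [0,0,0],"travel": [-0.67,-0.92,0],"fingers": 0.3},{"delta_rot": [0,0,0],"travel": [-0.67,-0.92,0],"fingers": 0.3},{"delta_rot": [0,0,0],"travel": [-0.67,-0.92,0],"fingers": 0.3},{"delta_rot": [0,0,0],"travel": [0,0,0],"fingers": 0.3}]'

```text
clock: 12.75
tcp_pos: [0.4323, -0.2072, 0.111]
orientation: [-0.0, -0.068, 0.998, 0.0]
wrist_force: [-0.8, -1.3, -0.3]
finger_gap: 0.0295
grip_force: 0.0
```

>>> carry_out --series '[{"delta_rot": [0,0,0],"travel": [0.06,0,-1],"fingers": 0.3},{"delta_rot": [0,0,0],"travel": [0,0,-1],"fingers": 0.3},{"delta_rot": [0,0,0],"travel": [0,0,-1],"fingers": 0.3},{"delta_rot": [0,0,0],"travel": [0,0,-0.74],"fingers": 0.3},{"delta_rot": [0,0,0],"travel": [0,0,0],"fingers": 1}]'

```text
clock: 13.38
tcp_pos: [0.4339, -0.2047, 0.0164]
orientation: [-0.001, -0.07, 0.998, 0.001]
wrist_force: [0.1, 0.1, -0.2]
finger_gap: 0.0129
grip_force: 0.2
```

>>> carry_out --series '[{"delta_rot": [0,0,0],"travel": [0,0,0],"fingers": 1},{"delta_rot": [0,0,0],"travel": [0,0,0],"fingers": 1}]'

```text
clock: 13.62
tcp_pos: [0.4354, -0.2063, 0.0185]
orientation: [0.001, -0.07, 0.998, -0.0]
wrist_force: [0.1, -0.2, -1.6]
finger_gap: 0.0107
grip_force: 42.4
```

>>> carry_out --series '[{"delta_rot": [0,0,0],"travel": [0,0,0.6],"fingers": 1},{"delta_rot": [0,0,0],"travel": [0,0,1],"fingers": 1},{"delta_rot": [0,0,0],"travel": [0,0,1],"fingers": 1},{"delta_rot": [0,0,0],"travel": [0,0,1],"fingers": 1},{"delta_rot": [0,0,-0.9],"travel": [0.39,0.93,0.3],"fingers": 1}]'

```text
clock: 14.25
tcp_pos: [0.4459, -0.1846, 0.1187]
orientation: [0.002, -0.022, 1.0, -0.002]
wrist_force: [0.4, 1.3, -2.6]
finger_gap: 0.01
grip_force: 42.4
```

>>> carry_out --series '[{"delta_rot": [0,0,-0.92],"travel": [0.39,0.93,0],"fingers": 1},{"delta_rot": [0,0,0],"travel": [0.39,0.93,0],"fingers": 1},{"delta_rot": [0,0,0],"travel": [0.39,0.93,0],"fingers": 1},{"delta_rot": [0,0,0],"travel": [0.39,0.93,0],"fingers": 1},{"delta_rot": [0,0,0],"travel": [0.39,0.93,0],"fingers": 1}]'

```text
clock: 14.88
tcp_pos: [0.4939, -0.0661, 0.1169]
orientation: [0.001, 0.021, 1.0, -0.0]
wrist_force: [0.5, -0.3, -1.5]
finger_gap: 0.0104
grip_force: 42.4
```

>>> carry_out --series '[{"delta_rot": [0,0,0],"travel": [0.39,0.93,0],"fingers": 1},{"delta_rot": [0,0,0],"travel": [0.39,0.93,0],"fingers": 1},{"delta_rot": [0,0,0],"travel": [0.39,0.93,0],"fingers": 1},{"delta_rot": [0,0,0],"travel": [0,0,-1],"fingers": 1},{"delta_rot": [0,0,0],"travel": [0,0,0],"fingers": 1}]'

```text
clock: 15.5
tcp_pos: [0.5213, 0.0035, 0.0901]
orientation: [-0.001, 0.021, 1.0, 0.0]
wrist_force: [-0.7, 0.7, -1.4]
finger_gap: 0.0109
grip_force: 42.4
```

```bash
python3 - <<'E'
from h import *
c=grab('wrist'); save(c['color'],'wrist3'); print(c['s']['tcp_pos'],c['s']['clock'],c['s']['orientation'])
x=[.582,.0002,-.0427]
print('lid knob top pred',w2pix(c,T2(x,[(.005,0,.032)])),'hole',w2pix(c,T2(x,[(.065,.0105,.026)])))
E
```

```text
[0.5212723  0.00354172 0.09006535] 15.5 [-1.22303175e-03  2.11172096e-02  9.99776243e-01  1.79213133e-04]
lid knob top pred [[322.24505683 345.83783702]] hole [[336.0611534  409.01588012]]
```

View pics/wrist3.png

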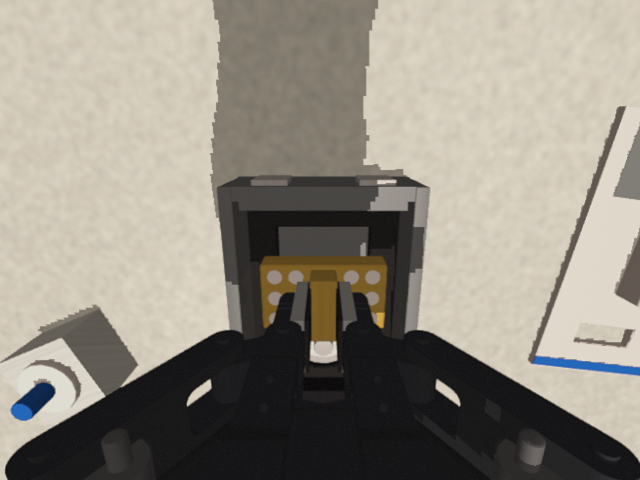

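The wrist view shows the block level in the grip and centred over its pocket (block centre u=324, pocket floor u=323). The lid knob is at (323,350), in its pocket.

>>> carry_out --series '[{"delta_rot": [0,0,0],"travel": [0.04,0,-1],"fingers": 1},{"delta_rot": [0,0,0],"travel": [0,0,-0.9],"fingers": 1},{"delta_rot": [0,0,0],"travel": [0,0,-0.2],"fingers": 1},{"delta_rot": [0,0,0],"travel": [0,0,-0.2],"fingers": 1},{"delta_rot": [0,0,0],"travel": [0,0,0],"fingers": 1}]'

```text
clock: 16.18
tcp_pos: [0.524, 0.0029, 0.0335]
orientation: [0.0, 0.022, 1.0, 0.0]
wrist_force: [-0.7, -0.0, -1.2]
finger_gap: 0.0107
grip_force: 42.4
```

Below the insert top with no contact, so I'll go on down.

>>> carry_out --series '[{"delta_rot": [0,0,0],"travel": [0,0,-0.15],"fingers": 1},{"delta_rot": [0,0,0],"travel": [0,0,-0.15],"fingers": 1},{"delta_rot": [0,0,0],"travel": [0,0,-0.08],"fingers": 1},{"delta_rot": [0,0,0],"travel": [0,0,0],"fingers": 1}]'

```text
clock: 16.68
tcp_pos: [0.5234, 0.0031, 0.0231]
orientation: [-0.0, 0.021, 1.0, 0.0]
wrist_force: [0.1, 0.7, -2.2]
finger_gap: 0.0109
grip_force: 42.4
```

>>> carry_out --series '[{"delta_rot": [0,0,0],"travel": [0,0,-0.06],"fingers": 1},{"delta_rot": [0,0,0],"travel": [0,0,-0.06],"fingers": 1}]'

```text
clock: 16.92
tcp_pos: [0.5238, 0.003, 0.0225]
orientation: [0.0, 0.021, 1.0, -0.0]
wrist_force: [-10.0, 1.1, 27.8]
finger_gap: 0.0107
grip_force: 46.1
```

>>> carry_out --series '[{"delta_rot": [0,0,0],"travel": [0,0,0.05],"fingers": 0.4},{"delta_rot": [0,0,0],"travel": [0,0,0],"fingers": 0.3},{"delta_rot": [0,0,0],"travel": [0,0,0.8],"fingers": 0.3},{"delta_rot": [0,0,0],"travel": [0,0,1],"fingers": 0.3},{"delta_rot": [0,0,0],"travel": [0,0,1],"fingers": 0.3}]'

```text
clock: 17.55
tcp_pos: [0.5235, 0.0031, 0.0919]
orientation: [-0.0, 0.021, 1.0, 0.0]
wrist_force: [0.5, 0.9, -0.6]
finger_gap: 0.0302
grip_force: 0.0
```

>>> carry_out --series '[{"delta_rot": [0,0,-0.7],"travel": [0.08,1,0.8],"fingers": 0.3},{"delta_rot": [0,0,-0.58],"travel": [0.08,1,0],"fingers": 0.3},{"delta_rot": [0,0,0],"travel": [0.08,1,0],"fingers": 0.3},{"delta_rot": [0,0,0],"travel": [0.08,1,0],"fingers": 0.3},{"delta_rot": [0,0,0],"travel": [0.08,1,0],"fingers": 0.3}]'

```text
clock: 18.18
tcp_pos: [0.5336, 0.1289, 0.1113]
orientation: [-0.0, 0.085, 0.996, 0.0]
wrist_force: [0.0, 0.3, -0.5]
finger_gap: 0.0298
grip_force: 0.0
```

>>> carry_out --series '[{"delta_rot": [0,0,0],"travel": [0.08,1,0],"fingers": 0.3},{"delta_rot": [0,0,0],"travel": [0.08,1,0],"fingers": 0.3},{"delta_rot": [0,0,0],"travel": [0.08,1,0],"fingers": 0.3},{"delta_rot": [0,0,0],"travel": [0.06,1,0],"fingers": 0.3},{"delta_rot": [0,0,0],"travel": [0,0.1,0],"fingers": 0.3}]'

```text
clock: 18.8
tcp_pos: [0.541, 0.2319, 0.1112]
orientation: [-0.0, 0.084, 0.996, 0.0]
wrist_force: [-0.4, -1.3, -0.1]
finger_gap: 0.03
grip_force: 0.0
```

>>> carry_out --series '[{"delta_rot": [0,0,0],"travel": [0,0,0],"fingers": 0.3},{"delta_rot": [0,0,0],"travel": [0,0,0],"fingers": 0.3}]'

```text
clock: 19.05
tcp_pos: [0.541, 0.2297, 0.1115]
orientation: [-0.0, 0.086, 0.996, -0.0]
wrist_force: [-0.1, -0.4, -0.3]
finger_gap: 0.0298
grip_force: 0.0
```

```bash
python3 - <<'E'
from h import *
c=grab('wrist'); im=c['color']; s=c['s']; print(s['tcp_pos'].round(4),s['orientation'].round(4),s['clock'])
x=[.5412,.2307,-.1706]
P=[(-.03,-.006,.026),(-.03,.006,.026),(.098,-.048,.006),(.098,.048,.006),(-.098,-.048,.006),(-.098,.048,.006)]
print(w2pix(c,T2(x,P)).round(1).tolist())
save(im,'wrist4')
E
```

```text
[0.541  0.2297 0.1115] [-1.000e-04  8.580e-02  9.963e-01 -1.000e-04] 19.05
[[316.0, 201.8], [333.4, 201.7], [268.7, 345.0], [380.6, 344.9], [255.0, 99.0], [394.3, 98.8]]
```

View pics/wrist4.png

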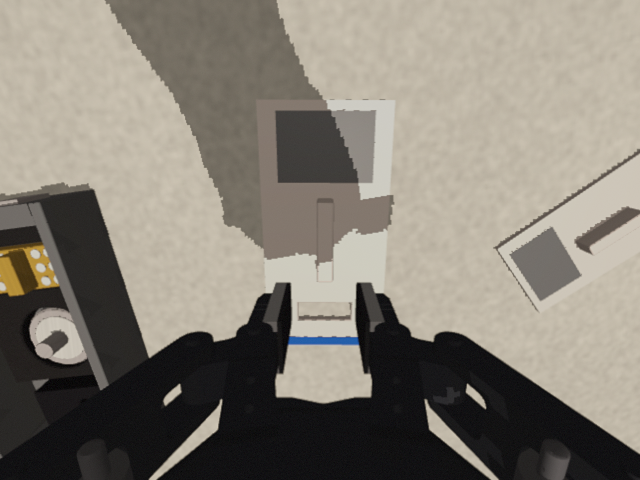

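The divider matches the fit within about 1 px (corners seen at (257,100) and (395,100)). The block and lid also look seated in the case at the left. Descending on the rib.

>>> carry_out --series '[{"delta_rot": [0,0,0],"travel": [0.02,0.03,-1],"fingers": 0.3},{"delta_rot": [0,0,0],"travel": [0,0,-1],"fingers": 0.3},{"delta_rot": [0,0,0],"travel": [0,0,-1],"fingers": 0.3},{"delta_rot": [0,0,0],"travel": [0,0,-1],"fingers": 0.3},{"delta_rot": [0,0,0],"travel": [0,0,-0.08],"fingers": 0.3}]' --squeeze 70

```text
clock: 19.73
tcp_pos: [0.5399, 0.2302, 0.0078]
orientation: [-0.002, 0.086, 0.996, -0.001]
wrist_force: [0.2, 0.2, 0.2]
finger_gap: 0.0301
grip_force: 0.0
```

>>> carry_out --series '[{"delta_rot": [0,0,0],"travel": [0,0,0],"fingers": 1},{"delta_rot": [0,0,0],"travel": [0,0,0],"fingers": 1},{"delta_rot": [0,0,0],"travel": [0,0,0],"fingers": 1}]'

```text
clock: 20.1
tcp_pos: [0.5422, 0.2314, 0.0105]
orientation: [0.001, 0.085, 0.996, 0.0]
wrist_force: [-0.1, -0.8, 1.7]
finger_gap: 0.0101
grip_force: 71.0
```

>>> carry_out --series '[{"delta_rot": [0,0,0],"travel": [0,0,0.5],"fingers": 1},{"delta_rot": [0,0,0],"travel": [0,0,1],"fingers": 1},{"delta_rot": [0,0,0],"travel": [0,0,1],"fingers": 1},{"delta_rot": [0,0,0],"travel": [0,0,1],"fingers": 1},{"delta_rot": [0,0,0.4],"travel": [0.17,-0.6,1],"fingers": 1}]'

```text
clock: 20.72
tcp_pos: [0.5455, 0.217, 0.1238]
orientation: [0.0, 0.064, 0.998, 0.0]
wrist_force: [0.5, -0.2, -2.7]
finger_gap: 0.01
grip_force: 70.5
```

>>> carry_out --series '[{"delta_rot": [0,0,0.4],"travel": [0.17,-1,0],"fingers": 1},{"delta_rot": [0,0,0.48],"travel": [0.17,-1,0],"fingers": 1},{"delta_rot": [0,0,0],"travel": [0.17,-1,0],"fingers": 1},{"delta_rot": [0,0,0],"travel": [0.17,-1,0],"fingers": 1},{"delta_rot": [0,0,0],"travel": [0.17,-1,0],"fingers": 1}]'

```text
clock: 21.35
tcp_pos: [0.5672, 0.0906, 0.123]
orientation: [0.0, 0.021, 1.0, 0.0]
wrist_force: [0.3, 0.6, -2.9]
finger_gap: 0.0099
grip_force: 70.6
```

>>> carry_out --series '[{"delta_rot": [0,0,0],"travel": [0.17,-1,0],"fingers": 1},{"delta_rot": [0,0,0],"travel": [0.17,-1,0],"fingers": 1},{"delta_rot": [0,0,0],"travel": [0.17,-1,0],"fingers": 1},{"delta_rot": [0,0,0],"travel": [0,-0.6,0],"fingers": 1},{"delta_rot": [0,0,0],"travel": [0,0,0],"fingers": 1}]'

```text
clock: 21.98
tcp_pos: [0.5797, 0.0007, 0.1224]
orientation: [0.0, 0.022, 1.0, 0.0]
wrist_force: [0.0, 0.4, -4.1]
finger_gap: 0.0105
grip_force: 70.6
```

>>> carry_out --series '[{"delta_rot": [0,0,0],"travel": [0,0,0],"fingers": 1},{"delta_rot": [0,0,0],"travel": [0,0,0],"fingers": 1}]'

```text
clock: 22.22
tcp_pos: [0.5796, 0.0022, 0.1221]
orientation: [-0.0, 0.021, 1.0, 0.0]
wrist_force: [-0.3, 0.5, -2.8]
finger_gap: 0.0101
grip_force: 70.6
```

```bash
python3 - <<'E'
from h import *
c=grab('wrist'); im=c['color']; s=c['s']; print(s['tcp_pos'].round(4),s['orientation'].round(4),s['clock'])
# divider -x end edge: predicted in tool frame vs seen
t=s['tcp_pos']; yaw=-2*np.arctan2(s['orientation'][1],s['orientation'][2])
P=[(-.098,-.048,t[2]-.0035),(-.098,.048,t[2]-.0035)]
print(yaw,w2pix(c,T2([t[0],t[1],yaw],P)).round(1).tolist())
g=im.astype(int).sum(2)
for u in (270,320,370): print(u,g[90:140:2,u].tolist())
save(im,'wrist5')
E
```

```text
[0.5796 0.0022 0.1221] [-1.000e-04  2.080e-02  9.998e-01  2.000e-04] 22.225
-0.04161802439479765 [[202.8, 71.5], [444.0, 71.4]]
270 [253, 217, 217, 215, 213, 216, 215, 212, 212, 217, 211, 212, 212, 211, 214, 211, 208, 213, 210, 208, 211, 211, 210, 206, 207]
320 [253, 219, 220, 221, 220, 221, 217, 218, 216, 215, 216, 216, 213, 217, 215, 213, 217, 210, 211, 211, 213, 208, 211, 213, 212]
370 [256, 216, 216, 214, 216, 214, 218, 212, 216, 212, 212, 212, 209, 214, 216, 211, 211, 213, 206, 212, 211, 209, 207, 209, 209]
```

```bash
python3 - <<'E'
from h import *
c=load('wrist'); g=c['color'].astype(int).sum(2)
print([ (u,g[50:90:2,u].tolist()) for u in (260,400)])
print(g[82,190:222:2].tolist(), g[82,430:462:2].tolist())
print(g[110,190:222:2].tolist(), g[110,430:462:2].tolist())
s=c['s'];t=s['tcp_pos']
print(w2pix(c,T2([t[0],t[1],-.042],[(-.09,-.048,t[2]-.0035),(-.09,.048,t[2]-.0035)])))
E
```

```text
[(260, [340, 340, 344, 352, 354, 360, 364, 367, 364, 364, 368, 396, 395, 395, 393, 395, 398, 393, 395, 397]), (400, [577, 584, 589, 592, 595, 593, 590, 587, 587, 591, 603, 640, 641, 641, 638, 641, 639, 641, 639, 640])]
[599, 596, 595, 595, 588, 586, 590, 533, 392, 395, 392, 397, 396, 398, 391, 394] [638, 638, 639, 638, 638, 638, 615, 579, 583, 584, 590, 594, 599, 600, 599, 596]
[582, 575, 570, 569, 586, 595, 597, 591, 576, 394, 395, 395, 397, 395, 395, 394] [638, 638, 638, 638, 638, 593, 577, 581, 588, 591, 594, 597, 603, 606, 607, 604]
[[204.90552826  93.06243534]
 [442.13500845  93.09750908]]
```

>>> carry_out --series '[{"delta_rot": [0,0,0],"travel": [0.05,-0.05,-1],"fingers": 1},{"delta_rot": [0,0,0],"travel": [0,0,-1],"fingers": 1},{"delta_rot": [0,0,0],"travel": [0,0,-0.3],"fingers": 1},{"delta_rot": [0,0,0],"travel": [0,0,0],"fingers": 1},{"delta_rot": [0,0,0],"travel": [0,0,-0.15],"fingers": 1}]'

```text
clock: 22.9
tcp_pos: [0.5822, 0.0001, 0.0621]
orientation: [0.001, 0.021, 1.0, -0.0]
wrist_force: [0.0, -0.4, -2.7]
finger_gap: 0.01
grip_force: 70.5
```

>>> carry_out --series '[{"delta_rot": [0,0,0],"travel": [0,0,-0.1],"fingers": 1},{"delta_rot": [0,0,0],"travel": [0,0,-0.1],"fingers": 1}]'

```text
clock: 23.15
tcp_pos: [0.5814, 0.0, 0.0562]
orientation: [0.0, 0.021, 1.0, 0.0]
wrist_force: [1.2, -0.3, -2.1]
finger_gap: 0.0097
grip_force: 70.5
```

No contact yet and the plate is below the rim, so I'll continue.

>>> carry_out --series '[{"delta_rot": [0,0,0],"travel": [0,0,-0.1],"fingers": 1},{"delta_rot": [0,0,0],"travel": [0,0,-0.1],"fingers": 1},{"delta_rot": [0,0,0],"travel": [0,0,-0.06],"fingers": 1}]'

```text
clock: 23.52
tcp_pos: [0.5809, 0.0001, 0.0491]
orientation: [-0.0, 0.021, 1.0, 0.0]
wrist_force: [0.7, 0.2, -2.7]
finger_gap: 0.0102
grip_force: 70.5
```

>>> carry_out --series '[{"delta_rot": [0,0,0],"travel": [0,0,-0.06],"fingers": 1},{"delta_rot": [0,0,0],"travel": [0,0,0],"fingers": 1}]'

```text
clock: 23.78
tcp_pos: [0.581, 0.0001, 0.0485]
orientation: [0.0, 0.021, 1.0, 0.0]
wrist_force: [-2.6, 0.1, 3.8]
finger_gap: 0.0101
grip_force: 71.3
```

>>> carry_out --series '[{"delta_rot": [0,0,0],"travel": [0,0,0],"fingers": 0.4},{"delta_rot": [0,0,0],"travel": [0,0,0],"fingers": 0.3},{"delta_rot": [0,0,0],"travel": [0,0,0.5],"fingers": 0.3},{"delta_rot": [0,0,0],"travel": [0,0,1],"fingers": 0.3},{"delta_rot": [0,0,0],"travel": [0,0,1],"fingers": 0.3}]'

```text
clock: 24.4
tcp_pos: [0.5812, 0.0, 0.1117]
orientation: [0.0, 0.021, 1.0, 0.0]
wrist_force: [0.7, 0.3, 0.5]
finger_gap: 0.0297
grip_force: 0.0
```

>>> carry_out --series '[{"delta_rot": [0,0,0],"travel": [0,0,1],"fingers": -0.2},{"delta_rot": [0,0,0],"travel": [-0.4,-0.95,0.5],"fingers": -0.2},{"delta_rot": [0,0,0],"travel": [-0.4,-0.95,0],"fingers": -0.2},{"delta_rot": [0,0,0],"travel": [-0.4,-0.95,0],"fingers": -0.2},{"delta_rot": [0,0,0],"travel": [-0.4,-0.95,0],"fingers": -0.2}]'

```text
clock: 25.02
tcp_pos: [0.5411, -0.0957, 0.1489]
orientation: [0.001, 0.021, 1.0, -0.0]
wrist_force: [0.7, 0.0, 0.1]
finger_gap: 0.0506
grip_force: 0.0
```

>>> carry_out --series '[{"delta_rot": [0,0,0],"travel": [-0.4,-0.95,0],"fingers": -0.2},{"delta_rot": [0,0,0],"travel": [-0.4,-0.95,0],"fingers": -0.2},{"delta_rot": [0,0,0],"travel": [-0.4,-0.95,0],"fingers": -0.2},{"delta_rot": [0,0,0],"travel": [-0.4,-0.95,0],"fingers": -0.2},{"delta_rot": [0,0,0],"travel": [0,0,0],"fingers": -0.2}]'

```text
clock: 25.65
tcp_pos: [0.5009, -0.1914, 0.1487]
orientation: [0.001, 0.023, 1.0, -0.0]
wrist_force: [0.9, 0.0, -0.2]
finger_gap: 0.0517
grip_force: 0.0
```

>>> carry_out --series '[{"delta_rot": [0,0,0],"travel": [0,0,0],"fingers": -0.2}]'

```text
clock: 25.78
tcp_pos: [0.5013, -0.1897, 0.1484]
orientation: [0.0, 0.021, 1.0, 0.0]
wrist_force: [0.4, 0.3, -0.1]
finger_gap: 0.0514
grip_force: 0.0
```

```bash
python3 - <<'E'
from h import *
c=grab('wrist'); im=c['color']; s=c['s']; print(s['tcp_pos'].round(4),s['orientation'].round(4),s['clock'])
hsv=cv2.cvtColor(im,cv2.COLOR_RGB2HSV)
m=((hsv[...,0]>100)&(hsv[...,0]<130)&(hsv[...,1]>120)).astype(np.uint8)
n,l,st,ce=cv2.connectedComponentsWithStats(m)
for i in range(1,n):
    if st[i,4]>30: print(st[i].tolist(),ce[i].round(1).tolist())
print('pred',w2pix(c,[[.6048,-.1873,.066],[.6048,-.1873,.046]]).round(1).tolist())
x=[.581,.0003,-.0427]; print('div pred corners',w2pix(c,T2(x,[(-.098,-.048,.044),(-.098,.048,.044),(.098,-.048,.044)])).round(1).tolist())
save(np.vstack([im]),'wrist6')
E
```

```text
[ 0.5013 -0.1897  0.1484] [4.000e-04 2.150e-02 9.998e-01 1.000e-04] 25.775
[322, 346, 16, 28, 359] [329.6, 360.0]
[506, 404, 12, 8, 51] [511.9, 407.4]
pred [[332.0, 367.8], [331.4, 352.3]]
div pred corners [[517.4, 201.6], [643.9, 201.7], [481.4, 412.3]]
```

View pics/wrist6.png

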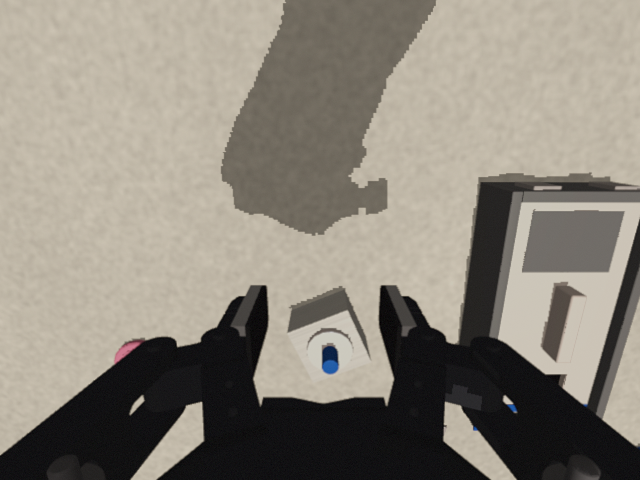

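The divider lies level in the case, with its slot towards the blue end. The carrier knob top is at (330,366).

```bash
python3 - <<'E'
from h import *
c=load('wrist'); im=c['color']; hsv=cv2.cvtColor(im,cv2.COLOR_RGB2HSV).astype(int)
print(hsv[344:378:2,330,2].tolist())
print(pix2w(c,[(329.8,366.3)],.066).round(4),pix2w(c,[(329.8,366.3)],.07).round(4))
E
```

```text
[132, 73, 68, 68, 69, 70, 69, 68, 140, 169, 167, 167, 166, 165, 166, 172, 199]
[[ 0.6033 -0.189   0.066 ]] [[ 0.6002 -0.1889  0.07  ]]
```

>>> carry_out --series '[{"delta_rot": [0,0,0],"travel": [1,0,-0.3],"fingers": 0},{"delta_rot": [0,0,0],"travel": [1,0,-0.3],"fingers": 0},{"delta_rot": [0,0,0],"travel": [1,0,-0.3],"fingers": 0},{"delta_rot": [0,0,0],"travel": [1,0,-0.3],"fingers": 0},{"delta_rot": [0,0,0],"travel": [0,0,0],"fingers": 0}]' --squeeze 50

```text
clock: 26.45
tcp_pos: [0.6022, -0.1887, 0.1168]
orientation: [-0.0, 0.02, 1.0, 0.0]
wrist_force: [-1.4, 1.1, 0.3]
finger_gap: 0.0427
grip_force: 0.0
```

>>> carry_out --series '[{"delta_rot": [0,0,0],"travel": [0,0,0],"fingers": 0}]'

```text
clock: 26.58
tcp_pos: [0.6005, -0.1891, 0.1177]
orientation: [-0.001, 0.021, 1.0, 0.0]
wrist_force: [-0.6, -0.4, 0.5]
finger_gap: 0.0427
grip_force: 0.0
```

>>> carry_out --series '[{"delta_rot": [0,0,0],"travel": [0.1,0,-1],"fingers": 0.2},{"delta_rot": [0,0,0],"travel": [0,0,-1],"fingers": 0.2},{"delta_rot": [0,0,0],"travel": [0,0,-0.7],"fingers": 0.2},{"delta_rot": [0,0,0],"travel": [0,0,0],"fingers": 0.2}]'

```text
clock: 27.08
tcp_pos: [0.602, -0.1894, 0.0492]
orientation: [-0.001, 0.021, 1.0, 0.001]
wrist_force: [-0.4, 0.1, -0.2]
finger_gap: 0.0338
grip_force: 0.0
```

>>> carry_out --series '[{"delta_rot": [0,0,0],"travel": [0,0,-0.08],"fingers": 1},{"delta_rot": [0,0,0],"travel": [0,0,0],"fingers": 1},{"delta_rot": [0,0,0],"travel": [0,0,0],"fingers": 1},{"delta_rot": [0,0,0],"travel": [0,0,0],"fingers": 1}]'

```text
clock: 27.58
tcp_pos: [0.6043, -0.1902, 0.0494]
orientation: [0.001, 0.021, 1.0, -0.0]
wrist_force: [-0.9, 0.9, 6.0]
finger_gap: 0.0116
grip_force: 49.2
```

>>> carry_out --series '[{"delta_rot": [0,0,0],"travel": [0,0,0.5],"fingers": 1},{"delta_rot": [0,0,0],"travel": [0,0,1],"fingers": 1},{"delta_rot": [0,0,0],"travel": [0,0,1],"fingers": 1},{"delta_rot": [0,0,0],"travel": [0,0,1],"fingers": 1},{"delta_rot": [0,0,0],"travel": [0.21,0.99,0],"fingers": 1}]'

```text
clock: 28.2
tcp_pos: [0.6102, -0.167, 0.1389]
orientation: [0.002, 0.023, 1.0, -0.001]
wrist_force: [0.0, 0.3, -0.4]
finger_gap: 0.0117
grip_force: 48.8
```

>>> carry_out --series '[{"delta_rot": [0,0,0],"travel": [0.21,0.99,0],"fingers": 1},{"delta_rot": [0,0,0],"travel": [0.21,0.99,0],"fingers": 1},{"delta_rot": [0,0,0],"travel": [0.21,0.99,0],"fingers": 1},{"delta_rot": [0,0,0],"travel": [0.21,0.99,0],"fingers": 1},{"delta_rot": [0,0,0],"travel": [0.21,0.99,0],"fingers": 1}]'

```text
clock: 28.82
tcp_pos: [0.635, -0.0406, 0.1362]
orientation: [-0.0, 0.021, 1.0, 0.0]
wrist_force: [-0.3, -0.2, -0.5]
finger_gap: 0.0115
grip_force: 48.8
```

>>> carry_out --series '[{"delta_rot": [0,0,0],"travel": [0.21,0.99,0],"fingers": 1},{"delta_rot": [0,0,0],"travel": [0.21,0.99,0],"fingers": 1},{"delta_rot": [0,0,0],"travel": [0,0,0],"fingers": 1},{"delta_rot": [0,0,0],"travel": [0,0,0],"fingers": 1},{"delta_rot": [0,0,0],"travel": [0,0,0],"fingers": 1}]'

```text
clock: 29.45
tcp_pos: [0.6454, 0.0072, 0.1359]
orientation: [-0.0, 0.022, 1.0, -0.0]
wrist_force: [-0.9, -0.3, -1.9]
finger_gap: 0.0115
grip_force: 48.8
```

```bash
python3 - <<'E'
from h import *
c=grab('wrist'); im=c['color']; s=c['s']; t=s['tcp_pos']; print(t.round(4),s['orientation'].round(4),s['clock'])
# white disc and blue knob in hand
hsv=cv2.cvtColor(im,cv2.COLOR_RGB2HSV)
m=((hsv[...,0]>100)&(hsv[...,0]<130)&(hsv[...,1]>120)).astype(np.uint8)
n,l,st,ce=cv2.connectedComponentsWithStats(m)
for i in range(1,n):
    if st[i,4]>15: print(st[i].tolist(),ce[i].round(1).tolist())
print('knob base pred',w2pix(c,[[t[0],t[1],t[2]-.003],[t[0]-.02,t[1],t[2]-.003],[t[0],t[1]-.02,t[2]-.003],[t[0],t[1]+.02,t[2]-.003]]).round(1).tolist())
g=im.astype(int).sum(2)
x=[.581,.0003,-.0427]; print('slot corners',w2pix(c,T2(x,[(.057,-.022,.044),(.057,.022,.044)])).round(1).tolist())
print(g[290:400:4,323].tolist())
E
```

```text
[0.6454 0.0072 0.1359] [-1.000e-04  2.190e-02  9.998e-01 -1.000e-04] 29.45
[246, 273, 42, 8, 320] [265.8, 276.4]
[359, 273, 15, 8, 104] [366.9, 276.3]
[309, 284, 29, 46, 1160] [323.1, 307.1]
[233, 290, 50, 12, 552] [257.4, 295.6]
[364, 290, 26, 12, 278] [377.1, 295.5]
[473, 341, 81, 61, 1457] [519.7, 359.1]
knob base pred [[323.4, 295.6], [321.5, 256.4], [281.8, 297.3], [365.1, 293.9]]
slot corners [[279.9, 231.3], [340.4, 231.2]]
[113, 122, 125, 136, 160, 166, 166, 161, 166, 164, 333, 557, 552, 574, 554, 564, 545, 570, 574, 559, 554, 561, 565, 556, 566, 560, 553, 550]
```

>>> carry_out --series '[{"delta_rot": [0,0,0],"travel": [0,0.03,-1],"fingers": 1},{"delta_rot": [0,0,0],"travel": [0,0,-1],"fingers": 1},{"delta_rot": [0,0,0],"travel": [0,0,-0.4],"fingers": 1},{"delta_rot": [0,0,0],"travel": [0,0,-0.3],"fingers": 1},{"delta_rot": [0,0,0],"travel": [0,0,0],"fingers": 1}]'

```text
clock: 30.12
tcp_pos: [0.6456, 0.0086, 0.0684]
orientation: [-0.0, 0.022, 1.0, 0.0]
wrist_force: [-1.0, -0.3, 0.2]
finger_gap: 0.0118
grip_force: 48.8
```

>>> carry_out --series '[{"delta_rot": [0,0,0],"travel": [0,0,-0.12],"fingers": 1},{"delta_rot": [0,0,0],"travel": [0,0,-0.12],"fingers": 1},{"delta_rot": [0,0,0],"travel": [0,0,0],"fingers": 1}]'

```text
clock: 30.5
tcp_pos: [0.6457, 0.0088, 0.0624]
orientation: [0.0, 0.021, 1.0, -0.0]
wrist_force: [0.2, 1.2, -0.9]
finger_gap: 0.0118
grip_force: 48.8
```

>>> carry_out --series '[{"delta_rot": [0,0,0],"travel": [0,0,-0.12],"fingers": 1},{"delta_rot": [0,0,0],"travel": [0,0,-0.12],"fingers": 1},{"delta_rot": [0,0,0],"travel": [0,0,0],"fingers": 1}]'

```text
clock: 30.88
tcp_pos: [0.6456, 0.0087, 0.056]
orientation: [-0.0, 0.021, 1.0, -0.0]
wrist_force: [0.6, 0.1, -0.9]
finger_gap: 0.0118
grip_force: 48.8
```

>>> carry_out --series '[{"delta_rot": [0,0,0],"travel": [0,0,-0.08],"fingers": 1},{"delta_rot": [0,0,0],"travel": [0,0,-0.06],"fingers": 1},{"delta_rot": [0,0,0],"travel": [0,0,0],"fingers": 1}]'

```text
clock: 31.25
tcp_pos: [0.646, 0.0087, 0.0535]
orientation: [0.001, 0.021, 1.0, -0.0]
wrist_force: [0.4, -0.2, 3.5]
finger_gap: 0.0118
grip_force: 49.1
```

>>> carry_out --series '[{"delta_rot": [0,0,0],"travel": [0,0,0],"fingers": 0.4},{"delta_rot": [0,0,0],"travel": [0,0,0],"fingers": 0.3},{"delta_rot": [0,0,0],"travel": [0,0,0.3],"fingers": 0.3},{"delta_rot": [0,0,0],"travel": [0,0,1],"fingers": 0.3},{"delta_rot": [0,0,0],"travel": [0,0,1],"fingers": 0.3}]'

```text
clock: 31.88
tcp_pos: [0.6453, 0.0089, 0.111]
orientation: [-0.0, 0.021, 1.0, 0.0]
wrist_force: [0.2, 0.8, 0.1]
finger_gap: 0.0301
grip_force: 0.0
```

>>> carry_out --series '[{"delta_rot": [0,0,0],"travel": [-1,0,1],"fingers": 0.3},{"delta_rot": [0,0,0],"travel": [-1,0,1],"fingers": 0.3},{"delta_rot": [0,0,0],"travel": [-1,0,0],"fingers": -0.2},{"delta_rot": [0,0,0],"travel": [-1,0,0],"fingers": -0.2},{"delta_rot": [0,0,0],"travel": [0,0,0],"fingers": -0.2}]'

```text
clock: 32.5
tcp_pos: [0.5442, 0.009, 0.1611]
orientation: [-0.0, 0.021, 1.0, 0.0]
wrist_force: [-0.1, -0.2, 0.4]
finger_gap: 0.0509
grip_force: 0.0
```

```bash
python3 - <<'E'
from h import *
c=grab('wrist'); im=c['color']; s=c['s']; t=s['tcp_pos']; print(t.round(4),s['clock'],s['wrist_force'])
hsv=cv2.cvtColor(im,cv2.COLOR_RGB2HSV)
m=((hsv[...,0]>100)&(hsv[...,0]<130)&(hsv[...,1]>120)).astype(np.uint8)
n,l,st,ce=cv2.connectedComponentsWithStats(m)
for i in range(1,n):
    if st[i,4]>30: print(st[i].tolist(),ce[i].round(1).tolist())
for zt in (.07,.082): print('knob top/base if home / +12mm',w2pix(c,[[.6465,.0085,zt],[.6465,.0085,zt-.02]]).round(1).tolist())
x=[.581,.0003,-.0427]
print('div stripe end / band',w2pix(c,T2(x,[(.098,-.048,.044),(.098,.048,.044),(.108,-.058,.052),(.108,.058,.052)])).round(1).tolist())
E
```

```text
[0.5442 0.009  0.1611] 32.5 [-0.09713539 -0.17182534  0.41774068]
[262, 340, 106, 31, 961] [319.0, 362.5]
[253, 380, 128, 10, 1133] [316.5, 384.1]
[444, 415, 35, 40, 654] [458.0, 429.7]
knob top/base if home / +12mm [[328.1, 359.8], [327.8, 345.3]]
knob top/base if home / +12mm [[328.3, 369.6], [328.0, 353.8]]
div stripe end / band [[263.7, 372.1], [367.7, 372.2], [251.8, 387.3], [379.3, 387.3]]
```

The stripe end and knob pixels match the packed pose: the knob's near edge is at v=340, with about 339 expected if home and about 346 if not. Handing in.

```bash
python3 -c "
from workcell import env
print(env.hand_in())"
```

```text
the job is handed in; nothing more can be done
None
```

I packed the case and handed it in at about 32.5 s: lid and block in their pockets, divider on the ledges with its blue stripe at the blue band, carrier stem home in the keeper hole, and nothing left in the gripper; the hand-in returned no verdict.

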